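Close the split pump housing and hold it shut

ROBOT

A 7-joint arm with a two-finger parallel gripper is mounted at the origin on the work surface. World frame = base frame: x ahead of the robot, y to its left, z up, the work surface at z = 0. Lengths are in m, angles in rad, forces in N, time in s.
With the tool pointing down it reaches from about 0.35 to 0.9 m from the base axis. Payload 7.2 kg.
Tool frame: the origin (TCP) lies midway between the tips of the shut fingers; the grasp point (between the pads) lies 19 mm behind it; z points along the fingers, y is the line along which they close (so a half turn about z gives the same grasp; the last joint's range is limited). The gripper opens to 85 mm and grips with 20 to 120 N. Pads are 22 mm wide; open, the fingers measure 114 mm over their backs; the gripper's body (76 mm by 85 mm) begins 54 mm behind the grasp point. The pads swing forward as they close: fully open they stand 13 mm farther back than shut.
Start: joints at [-1.377, 0.411, -0.013, 1.596, 0.006, 1.134, -0.082], TCP at [0.162, 0.604, 0.231] pointing down, gripper open.
Joint ranges: [-2.95, 2.95], [-0.29, 1.99], [-1.47, 1.44], [0.14, 2.54], [-1.03, 4.17], [0.13, 1.85], [-2.86, 2.86]. Speed limits (rad/s): [2.39, 2.39, 3.01, 3.01, 3.14, 3.14, 3.14].

INTERFACE

Orientations are given as a 3x3 rotation matrix whose columns are the frame's x, y, z axes.
In Python, from station import r, viewer gives the robot as it stands. The module is installed in compiled form; this text tells all that it offers.
- The arm moves only by the tool carry_out, never from a script. Its argument "series" is text: rows parted by semicolons, each of 7 numbers parted by spaces: the shift along the tool's x, y, z in cm, then the turn, a rotation vector about the tool's x, y, z in degrees, then the closure in counts, from 0 (fully open) to 255 (shut). In form: dx dy dz wx wy wz grip; .... A call has 1 to 20 rows; each row shifts and turns the commanded pose from where the row before left it, along the tool's axes as they then stand; what a row does not reach is not made up. A row lasts 1/10 s, in which the tool goes at most 50 mm and 8.59 degrees, less where a joint would pass 70% of its speed; a pose out of reach is approached as far as the arm can. A call with a gripper value outside its range is refused whole. The fingers move at their own pace and stop on an object; "grip_force" is the grip in N (left out, the last holds). Time passes only in rows, so rows that do not move let the fingers close. It gives the time, the measured TCP pose, the force, the opening and the grip force at its end, in the units of the state.
- r.get_obs(): the state, without advancing time (a new reading comes with each control period).
- viewer.grab_frame(name): name is "scene" or "top"; returns a dict with "pixels" (420x560x3 uint8, red, green, blue), "range_z" (420x560 float32, m along the optical axis (not along the pixel's ray), 0 where there is no reading), "fx", "fy", "cx", "cy" (pixels), "extrinsics" (4x4, takes a point from camera to world coordinates). Camera axes: x right, y up, looking along -z (the intrinsics and any distortion apply to the point x, -y, -z); pixel columns grow to the right and rows downward; lengths in m; the calibration is good to about 2 mm. A picture is of the moment at which its call begins.
- r.hand_in(): hands the job in; it is judged then, once.
The state is a dict: "time_s": time; "joint_pos": joint angles; "qd": joint speeds; "effort": joint torques, N m; "eef_pos": TCP position; "tool_rot": TCP orientation; "force": force on the tool from outside, world axes, zero at the start; "wrist_torque": the same for the moment, N m; "grip_width": finger opening in m; "finger_force": force on a finger pad.
Only numpy, scipy, OpenCV 4.12 (cv2) and the standard library are available. Lean on these libraries where they do the work, as an engineer would, in place of code of your own. Each camera call takes 0.05 s, during which the arm holds its last target. There are 200 camera calls.

TASK

Pick up the aluminium cover of the coffee machine's pump housing, fit it onto the two dowels of the black lower half the right way round (thick dowel in the large hole, yellow marks at the same end), press it down against the spring plunger until the halves meet flush, and hold it there: finish while still pressing the housing shut, because the spring pushes it open again if you let go. Leave the white mug, both screwdrivers and the grey tray where they are.

Things in the scene. Friction and masses are not known exactly. Their poses are not given: they have to be found in the camera images.
- cover_grip (a point): Loose aluminium cover half, lying underside down on the table at the start, about 0.2 to 0.37 kg. It is a flange 120 (x) by 84 (y) by 12 mm thick, with a solid rectangular grey hub in the middle of its top, 50 (x) by 34 (y) by 30 mm high, to be gripped across its 34 mm width (the y axis). This point is the centre of the hub, 27 mm above the flange's underside; the hub's top is 15 mm higher. z is up, x points to the large hole's end, marked by two yellow squares on the flange.
- hole_big (a point): Centre of the large hole (14 mm, goes right through the flange) at the flange's underside; 45 mm from the cover's middle along its +x.
- hole_small (a point): Centre of the small hole (9 mm, right through) at the flange's underside; 45 mm from the cover's middle along its -x.
- lower: Black lower half of the housing, 120 (x) by 84 (y) mm, held in a low plywood cradle (170 by 125 mm, two blue jaws at its ends) that is fixed to the table and cannot move. Origin on the table under its centre, z up, x points to the thick dowel's end, marked by two yellow squares on its face. Its flat upper face lies 50 mm above the origin. When shut the cover's underside lies flush on this face, so the centre of the hub is then 77 mm above the origin.
- dowel_big (a point): Centre of the top of the thick steel dowel, 12 mm in diameter, 16 mm tall above the face, its top 5 mm tapered; 45 mm from the middle along the lower half's +x.
- dowel_small (a point): Centre of the top of the thin steel dowel, 7 mm in diameter, 16 mm tall above the face, its top 5 mm tapered; 45 mm from the middle along the lower half's -x.
- plunger (a joint): Brass spring plunger, 24 mm wide, upright in the middle of the lower half's face: metres it has been pressed down. 0: standing 8 mm above the face; 0.008: level with the face (housing shut). The spring needs 6 N to start moving and 10 N when the housing is shut, more than the cover's weight.
- mug_white: Bystander: white mug, 80 mm across and 92 mm tall with a handle; origin under its centre.
- driver_a: Bystander: screwdriver with a yellow handle, 170 mm long, lying on the table along its x axis.
- driver_b: Bystander: screwdriver with a blue handle, 150 mm long, lying on the table along its x axis.
- tray: Bystander: grey open tray with compartments, 100 by 140 by 25 mm; origin under its centre.
Mind the look-alikes: they are no part of the job. Of the things that look like the part that bears cover_grip, the smaller one is meant. Leave any pink look-alike of the lower alone.

How it is judged:
On the way:
1. the cover is lifted clear of the table in the gripper (height (world z) of cover_grip above 0.06 m and contact force between the fingers and cover above 1 N), for 0.2 s.
At the end, for the whole second after the job is handed in: The robot still presses the cover (over 2 N) and the housing is shut: each hole within 3 mm of its own dowel, underside less than 2 mm above the face, tilt under 0.04 rad, at rest, plunger in by over 6 mm, cover bearing on the lower half with over 5 N (horizontal distance between hole_big and dowel_big below 0.003 m and horizontal distance between hole_small and dowel_small below 0.003 m and z of cover_grip in the frame of lower below 0.079 m and angle between cover_grip's own z axis and vertical below 0.04 rad and value of joint plunger above 0.006 m and linear speed of cover below 0.02 m/s and contact force between cover and lower above 5 N and contact force between any of the fingers, the arm and cover above 2 N); the arm keeps its last pose, push and grip.
It fails at once if the white mug, a screwdriver or the grey tray is moved more than 30 mm from its place (distance of any of mug_white, driver_a, driver_b, tray from where it was at the start of the episode above 0.03 m).
It also fails if it takes over 40 s, if anything falls off the work surface, if the arm or the gripper's body presses on something with over 40 N, if the wrist force passes 120 N, or if a joint passes its speed limit or range.

## Working session

There is one attempt and no reset: what is moved stays moved. The work goes in short steps, Python scripts to look and compute and a tool call to move; the robot and the scene stay as the last step left them, time stands still between calls to the robot, and variables do not carry over. Pictures are saved under pics/ and viewed, at most 10 in all, crops included, and the job is handed in when it is done.

Besides the shell and the picture viewer there is one more tool, called after "Call:" as name(argument=value, ...) on one line, values as JSON. carry_out: Moves the arm, as the interface text tells. Its arguments: {"type":"object","properties":{"series":{"type":"string"},"grip_force":{"type":"number"}},"required":["series"]}

```bash
mkdir -p pics; cat > h.py <<'E'
import numpy as np, cv2
from station import r, viewer
def grab(n, save=None):
    f=viewer.grab_frame(n)
    if save: cv2.imwrite('pics/'+save,cv2.cvtColor(f['pixels'],cv2.COLOR_RGB2BGR))
    return f
def cloud(f):
    z=f['range_z']; v,u=np.mgrid[:420,:560]
    P=np.stack([(u-f['cx'])/f['fx']*z,-(v-f['cy'])/f['fy']*z,-z,np.ones_like(z)],-1)@f['extrinsics'].T
    P=P[...,:3]; P[z==0]=np.nan
    return P
E
python3 - <<'E'
from h import *
a=grab('top','top0.png'); b=grab('scene','scene0.png')
for n,f in(('t',a),('s',b)):
    np.savez(f'{n}0.npz',px=f['pixels'],P=cloud(f)); print(f['fx'],f['cx'],f['cy'],f['extrinsics'].round(3),[k for k in f])
o=r.get_obs();print(o['eef_pos'],o['tool_rot'],o['force'],o['grip_width'],o['time_s'])
E
```

```text
431.29495180706493 284.23502383814264 208.14944720047706 [[-0.003  0.995 -0.101  0.358]
 [-1.     0.     0.031  0.008]
 [ 0.031  0.101  0.994  1.241]
 [ 0.     0.     0.     1.   ]] ['pixels', 'range_z', 'fx', 'fy', 'cx', 'cy', 'extrinsics']
405.5734875009748 271.06419177003806 213.04445794158497 [[-0.774 -0.381  0.506  1.029]
 [ 0.633 -0.48   0.607  0.648]
 [ 0.012  0.79   0.613  0.734]
 [ 0.     0.     0.     1.   ]] ['pixels', 'range_z', 'fx', 'fy', 'cx', 'cy', 'extrinsics']
[0.16164651 0.60327927 0.23053288] [[-9.65939075e-01  2.58769445e-01 -2.79370704e-04]
 [ 2.58769578e-01  9.65938041e-01 -1.41643549e-03]
 [-9.66754343e-05 -1.44048302e-03 -9.99998958e-01]] [-0.02515643 -0.21681898 -1.2093511 ] 0.08572579821486004 0.1
```

View pics/top0.png

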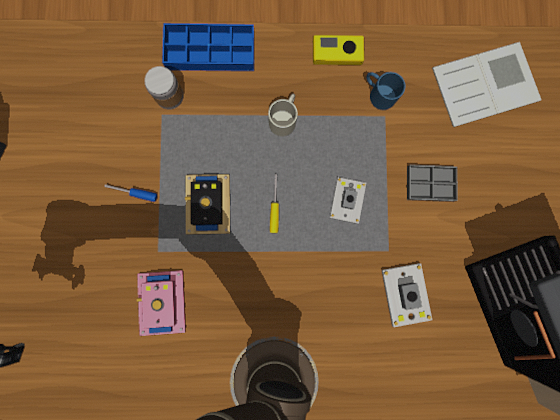

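View pics/scene0.png

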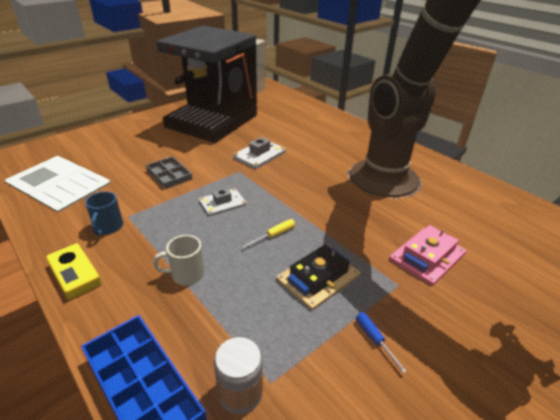

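Candidates for the cover are the white-flanged part at top px (349,200) and the one at (407,294). The first looks smaller, which fits. For the lower half, black (207,203) is meant and pink (161,302) is a look-alike. I'll confirm with sizes and an enlarged crop.

```bash
python3 - <<'E'
from h import *
d=np.load('t0.npz');px,P=d['px'],d['P']
c=lambda x,y:cv2.resize(cv2.cvtColor(px[y:y+75,x:x+75],cv2.COLOR_RGB2BGR),(390,390),interpolation=cv2.INTER_CUBIC)
cv2.imwrite('pics/crop1.png',np.hstack([c(312,163),c(170,166)]))
def rect(m,lo,hi,box):
    x0,y0,x1,y1=box; k=np.zeros(P.shape[:2],bool);k[y0:y1,x0:x1]=1
    k&=(P[...,2]>lo)&(P[...,2]<hi)&m
    pts=P[k]; return len(pts),np.median(pts[:,2]).round(4),[np.round(q,4) for q in cv2.minAreaRect(pts[:,:2].astype(np.float32)*1000)]
T=np.ones(P.shape[:2],bool)
print('table',np.nanmedian(P[230:245,300:340,2]))
for b in((320,165,380,235),(375,255,440,335)):
    print('flange',rect(T,.006,.06,b)); print('hub',rect(T,.033,.06,b))
print('lower face',rect(T,.043,.054,(175,165,240,240)))
R,G,B=[px[...,i].astype(int) for i in range(3)]
ye=(R>150)&(G>140)&(B<90)
n,l,s,ce=cv2.connectedComponentsWithStats(ye.astype(np.uint8))
for i in range(1,n):
    if s[i,4]>5: print(s[i,4],ce[i].round(1),np.nanmean(P[l==i],0).round(4))
E
```

```text
table 0.0010634711800973085
flange (1233, np.float64(0.0129), [array([ 509.1471, -220.5835]), array([201.181 , 170.4616]), np.float64(0.2347)])
hub (220, np.float64(0.0424), [array([ 506.0633, -213.8886]), array([34.1794, 50.6001]), np.float64(76.7456)])
flange (2280, np.float64(0.017), [array([ 232.1995, -377.1885]), array([181.6574, 220.0057]), np.float64(84.6822)])
hub (440, np.float64(0.0557), [array([ 235.8807, -376.0518]), array([66.7874, 46.9754]), np.float64(10.202)])
lower face (1159, np.float64(0.0501), [array([494.6671, 187.5056]), array([120.6724,  83.0935]), np.float64(0.9938)])
934 [338.5  48.8] [ 0.9501 -0.1907  0.0345]
10 [342.8 183. ] [ 0.5554 -0.1998  0.0139]
19 [196.9 186.4] [0.5391 0.2129 0.0503]
17 [213.4 185.6] [0.5411 0.1671 0.0519]
12 [358.4 186.1] [ 0.5465 -0.2451  0.0136]
7 [186.9 198.3] [0.5081 0.2432 0.0334]
39 [205.  201.5] [0.4959 0.1886 0.0591]
207 [273.8 218.3] [ 0.4525 -0.0005  0.0241]
6 [418.8 267.2] [ 0.3136 -0.4116  0.0189]
6 [386.2 272.8] [ 0.2981 -0.3175  0.0201]
16 [165.  286.5] [0.2657 0.2938 0.0505]
16 [147.5 287.5] [0.2634 0.3406 0.0507]
8 [138.5 299.5] [0.2299 0.3686 0.0341]
51 [156.5 304.6] [0.2188 0.3134 0.0582]
24 [421.7 314.1] [ 0.1828 -0.4158  0.0173]
25 [400.6 317.8] [ 0.173  -0.3556  0.017 ]
```

View pics/crop1.png

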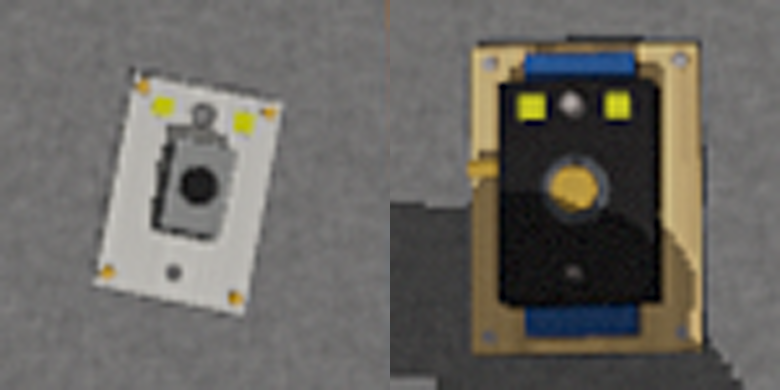

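Confirmed. The cover at (349,200) has a 34×50 mm hub, while the other's is 47×67 mm. The crop shows its yellow marks and large hole at the upper (+x) end. The black lower half is upright, with its yellow marks and thick dowel also at +x. Next I'll refine both poses.

```bash
cat >> h.py <<'E'
from scipy.optimize import minimize
def fit(P,m,lo,hi,c0,L,W,R=.09):
    """centre/yaw of the LxW rectangle best separating level points (lo<z<hi, mask) near c0"""
    k=m&(P[...,2]>lo)&(P[...,2]<hi)&(np.hypot(P[...,0]-c0[0],P[...,1]-c0[1])<R)
    n,l,s,_=cv2.connectedComponentsWithStats(k.astype(np.uint8)); k=l==1+np.argmax(s[1:,4])
    h,_=cv2.findContours(k.astype(np.uint8),cv2.RETR_EXTERNAL,cv2.CHAIN_APPROX_NONE)
    q=np.concatenate(h)[:,0]; q=P[q[:,1],q[:,0],:2]
    def cost(p):
        d=q-p[:2]; c,s=np.cos(p[2]),np.sin(p[2])
        a=np.abs(d@[c,s])-L/2+p[3]; b=np.abs(d@[-s,c])-W/2+p[3]
        return np.sum(np.sqrt(1e-6+np.maximum(a,b)**2))*1e3
    o=min((minimize(cost,[*c0,y,.001],method='Nelder-Mead',options=dict(maxiter=4000,xatol=1e-6,fatol=1e-6)) for y in(-.2,0.,.1)),key=lambda o:o.fun)
    return o.x[:2].round(4),np.degrees(o.x[2]).round(2),o.x[3].round(4),len(q),np.nanmedian(P[k][:,2]).round(4)
E
python3 - <<'E'
from h import *
for n in 'ts':
    d=np.load(n+'0.npz');px,P=d['px'],d['P']; T=np.ones((420,560),bool)
    print(n,'flange',fit(P,px.min(2)>0,.007,.018,(.508,-.215),.12,.084,.08))
    print('hub',fit(P,T,.036,.05,(.508,-.215),.05,.034,.05))
    print('face',fit(P,px.max(2)<500,.045,.0545,(.4947,.1875),.12,.084,.09))
    g=px.astype(int)
    k=T&(P[...,2]>.0585)&(np.hypot(P[...,0]-.495,P[...,1]-.1875)<.07)
    N,l,s,ce=cv2.connectedComponentsWithStats(k.astype(np.uint8))
    for i in range(1,N):
        if s[i,4]>3: print('high',s[i,4],ce[i],np.nanmean(P[l==i],0).round(4))
E
```

```text
t flange (array([ 0.5061, -0.2139]), np.float64(-11.59), np.float64(0.0013), 135, np.float64(0.0123))
hub (array([ 0.5059, -0.2137]), np.float64(-11.12), np.float64(0.0013), 53, np.float64(0.0426))
face (array([0.494 , 0.1881]), np.float64(1.68), np.float64(0.0016), 145, np.float64(0.0502))
high 14 [204.71428571 185.5       ] [0.5396 0.1892 0.0643]
high 29 [205.13793103 201.96551724] [0.4946 0.188  0.0604]
high 5 [204.8 218.4] [0.4493 0.1878 0.0626]
s flange (array([ 0.5077, -0.2094]), np.float64(-11.17), np.float64(0.002), 118, np.float64(0.0095))
hub (array([ 0.5079, -0.208 ]), np.float64(-12.8), np.float64(0.0016), 40, np.float64(0.0392))
face (array([0.4963, 0.1935]), np.float64(0.87), np.float64(0.0014), 129, np.float64(0.0476))
high 5 [333.4 251.8] [0.4525 0.1933 0.0617]
high 18 [307.         268.66666667] [0.5414 0.1948 0.0619]
```

Call:
carry_out(series="-4 -3 0 0 0 0 0;-4 -3 0 0 0 0 0;-4 -3 0 0 0 0 0;-4 -3 0 0 0 0 0;-4 -3 0 0 0 0 0;-4 -3 0 0 0 0 0;-4 -3 0 0 0 0 0;-4 -3 0 0 0 0 0;-4 -3 0 0 0 0 0;-4 -3 0 0 0 0 0;-1.5 -4 0 0 0 0 0;-1.5 -4 0 0 0 0 0;-1.5 -4 0 0 0 0 0;-1.5 -4 0 0 0 0 0;-1.5 -4 0 0 0 0 0;-1.5 -4 0 0 0 0 0;-1.5 -4 0 0 0 0 0;-1.5 -4 0 0 0 0 0;-1.5 -4 0 0 0 0 0;0 0 0 0 0 -3.5 0", grip_force=60)

```text
time_s: 2.1
eef_pos: [0.5068, -0.1789, 0.2313]
tool_rot: [[-0.978, 0.207, -0.0], [0.207, 0.978, -0.003], [-0.001, -0.003, -1.0]]
force: [0.4, -0.3, -0.7]
grip_width: 0.0851
finger_force: 0.0
```

Call:
carry_out(series="-0.4 -1.7 3 0 0 0 0;-0.3 -1.6 4 0 0 0 0;0 0 4 0 0 0 0;0 0 1 0 0 0 0;0 0 0 0 0 0 0")

```text
time_s: 2.6
eef_pos: [0.507, -0.2054, 0.1101]
tool_rot: [[-0.98, 0.199, -0.004], [0.199, 0.98, 0.001], [0.004, 0.0, -1.0]]
force: [-0.4, -0.3, 0.5]
grip_width: 0.0854
finger_force: 0.0
```

```bash
python3 - <<'E'
from h import *
o=r.get_obs();print(o['eef_pos'],o['tool_rot'],o['force'])
f=grab('scene');g=f['pixels'][120:290,140:340];cv2.imwrite('pics/s1.png',cv2.cvtColor(cv2.resize(g,None,fx=3.5,fy=3.5,interpolation=cv2.INTER_CUBIC),cv2.COLOR_RGB2BGR))
E
```

```text
[ 0.50698927 -0.20544748  0.11005197] [[-9.79936393e-01  1.99277340e-01 -3.63413416e-03]
 [ 1.99275541e-01  9.79943125e-01  8.54136230e-04]
 [ 3.73145478e-03  1.12805125e-04 -9.99993032e-01]] [-0.42347672 -0.31016701  0.51982118]
```

View pics/s1.png

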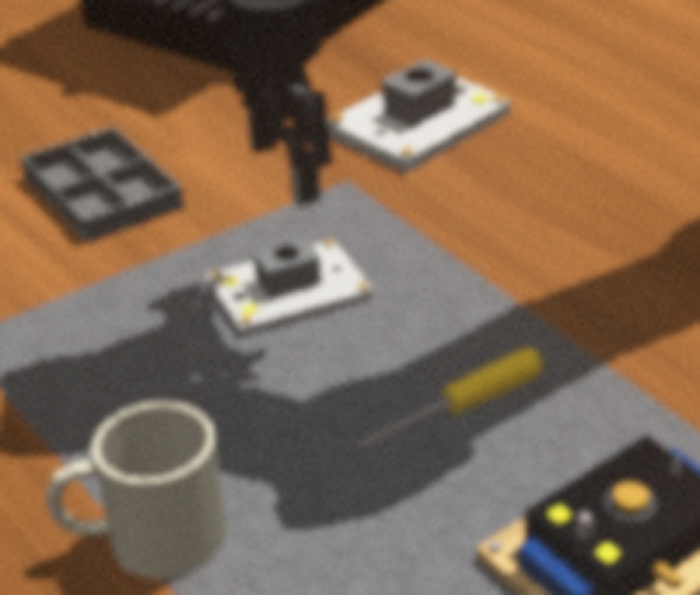

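Call:
carry_out(series="0 -0.5 2.5 0 0 0 0;0 0 2.5 0 0 0 0;0 0 2.5 0 0 0 0;0 0 0 0 0 0 0;0 0 0 0 0 0 0")

```text
time_s: 3.15
eef_pos: [0.5082, -0.211, 0.0381]
tool_rot: [[-0.98, 0.199, 0.002], [0.199, 0.98, -0.0], [-0.002, 0.0, -1.0]]
force: [-0.1, 0.4, 0.3]
grip_width: 0.0853
finger_force: 0.0
```

Call:
carry_out(series="0.1 0 1 0 0 0 0;0 0 0.8 0 0 0 0;0 0 0.6 0 0 0 0;0 0 0 0 0 0 0;0 0 0 0 0 0 255;0 0 0 0 0 0 255;0 0 0 0 0 0 255;0 0 0 0 0 0 255;0 0 0 0 0 0 255;0 0 0 0 0 0 255;0 0 0 0 0 0 255;0 0 0 0 0 0 255", grip_force=60)

```text
time_s: 4.35
eef_pos: [0.5064, -0.211, 0.0128]
tool_rot: [[-0.98, 0.2, 0.001], [0.2, 0.98, -0.0], [-0.001, -0.0, -1.0]]
force: [-0.2, 0.6, 4.9]
grip_width: 0.033
finger_force: 60.9
```

Call:
carry_out(series="0 0 -2 0 0 0 255;0 0 -3 0 0 0 255;0 0 -4 0 0 0 255;0 0 -4 0 0 0 255;0 0 0 0 0 0 255;0 3 0 0 0 0 255;0 4 0 0 0 -3 255;0.5 4 0 0 0 -3 255;0.5 4 0 0 0 -3 255;0.5 4 0 0 0 -3 255;0 4 0 0 0 -1 255;0 4 0 0 0 0 255;0 4 0 0 0 0 255;0 4 0 0 0 0 255;0 3 0 0 0 0 255;0 0 0 0 0 0 255;0 0 0 0 0 0 255")

```text
time_s: 6.05
eef_pos: [0.5113, 0.1691, 0.1411]
tool_rot: [[-1.0, -0.028, -0.002], [-0.028, 1.0, -0.001], [0.002, -0.001, -1.0]]
force: [-0.2, -1.4, -1.9]
grip_width: 0.0332
finger_force: 60.4
```

```bash
python3 - <<'E'
from h import *
o=r.get_obs();print(o['eef_pos'],o['tool_rot'],o['force'],o['wrist_torque'])
a=grab('top','t2.png');b=grab('scene','s2.png')
for n,f in(('t',a),('s',b)): np.savez(f'{n}2.npz',px=f['pixels'],P=cloud(f))
c=lambda f,x,y:cv2.resize(cv2.cvtColor(f['pixels'][y:y+130,x:x+130],cv2.COLOR_RGB2BGR),(400,400),interpolation=cv2.INTER_CUBIC)
cv2.imwrite('pics/c2.png',np.hstack([c(a,140,130),c(b,250,190)]))
E
```

```text
[0.51134167 0.1690853  0.14111275] [[-9.99598291e-01 -2.82826491e-02 -1.83000487e-03]
 [-2.82809874e-02  9.99599582e-01 -9.27661021e-04]
 [ 1.85550881e-03 -8.75534027e-04 -9.99997895e-01]] [-0.16774943 -1.3879975  -1.92809063] [-0.0244116  -0.01724106 -0.0073679 ]
```

View pics/c2.png

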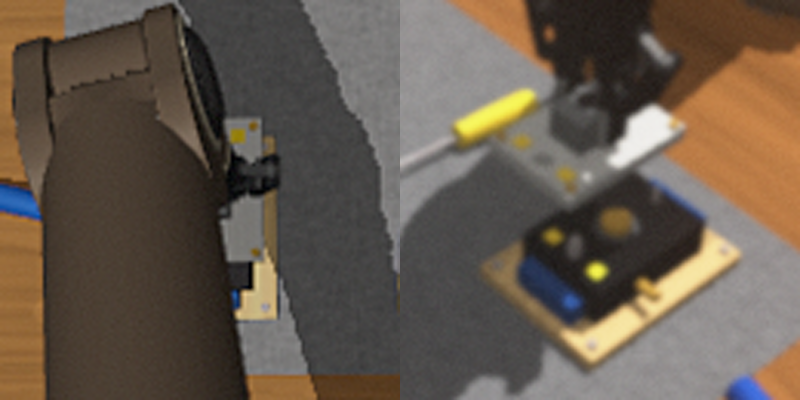

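```bash
cat >> h.py <<'E'
def marks(f,roi):
    x0,y0,x1,y1=roi; P=cloud(f); E=f['extrinsics']
    g=f['pixels'].astype(float); k=(g[...,0]>70)&(g[...,2]<.55*g[...,0])&(g[...,1]>.72*g[...,0])
    w=np.zeros(k.shape,bool); w[y0:y1,x0:x1]=1; k&=w
    n,l,s,ce=cv2.connectedComponentsWithStats(k.astype(np.uint8))
    out=[]
    for i in range(1,n):
        if s[i,4]<8: continue
        u,v=ce[i]; d=E[:3,:3]@[(u-f['cx'])/f['fx'],-(v-f['cy'])/f['fy'],-1]
        out.append((s[i,4],ce[i].round(1),np.nanmedian(P[l==i],0).round(4),{h:(E[:3,3]+d*(h-E[2,3])/d[2])[:2].round(4) for h in (r.get_obs()['eef_pos'][2]-.001,.05)}))
    return out
E
python3 - <<'E'
from h import *
for n,roi in(('scene',(250,190,380,320)),('top',(140,130,270,260))):
    print(n)
    for m in marks(grab(n),roi): print(*m)
E
```

```text
scene
232 [280.2 228. ] [0.4616 0.0079 0.0198] {np.float64(0.14082626565387216): array([0.5581, 0.1158]), 0.05: array([0.486 , 0.0344])}
16 [289.  235.5] [0.5578 0.1475 0.1397] {np.float64(0.14082626565387216): array([0.5595, 0.148 ]), 0.05: array([0.4876, 0.0715])}
14 [303.2 246.4] [0.5581 0.193  0.1391] {np.float64(0.14082626565387216): array([0.5591, 0.194 ]), 0.05: array([0.4871, 0.1246])}
74 [319.7 261.4] [0.4959 0.1907 0.0549] {np.float64(0.14082626565387216): array([0.5635, 0.2492]), 0.05: array([0.4923, 0.1881])}
33 [299.2 266.4] [0.5405 0.1682 0.0477] {np.float64(0.14082626565387216): array([0.6067, 0.2335]), 0.05: array([0.5421, 0.17  ])}
50 [313.2 277.4] [0.5397 0.2146 0.0475] {np.float64(0.14082626565387216): array([0.6056, 0.2733]), 0.05: array([0.5407, 0.216 ])}
53 [329.9 283.3] [0.5111 0.2383 0.0306] {np.float64(0.14082626565387216): array([0.591 , 0.3051]), 0.05: array([0.5239, 0.2527])}
top
19 [217.9 173.4] [0.5588 0.1438 0.142 ] {np.float64(0.14097673908331954): array([0.5592, 0.1442]), 0.05: array([0.5759, 0.1554])}
8 [227.6 177.1] [0.571  0.1311 0.014 ] {np.float64(0.14097673908331954): array([0.5496, 0.1191]), 0.05: array([0.5655, 0.1283])}
41 [227.6 203.7] [0.4947 0.1305 0.0142] {np.float64(0.14097673908331954): array([0.4807, 0.1184]), 0.05: array([0.4909, 0.1275])}
```

Call:
carry_out(series="1 1.3 0 0 0 0 255;0.7 1 0 0 0 0 255;0 0 2 0 0 0 255;0 0 2 0 0 0 255;0 0 1.4 0 0 0 255;0 0 0 0 0 0 255;0 0 0 0 0 0 255")

```text
time_s: 6.95
eef_pos: [0.4947, 0.191, 0.0885]
tool_rot: [[-1.0, -0.026, -0.0], [-0.026, 1.0, -0.0], [0.0, -0.0, -1.0]]
force: [0.5, -0.1, -1.1]
grip_width: 0.0333
finger_force: 60.3
```

```bash
python3 - <<'E'
from h import *
o=r.get_obs();print(o['eef_pos'],o['tool_rot'],o['force'],o['wrist_torque'])
a=grab('top');b=grab('scene')
for n,f,roi in(('scene',b,(250,190,380,320)),('top',a,(140,130,270,260))):
    print(n)
    for m in marks(f,roi): print(*m)
c=lambda f,x,y:cv2.resize(cv2.cvtColor(f['pixels'][y:y+80,x:x+80],cv2.COLOR_RGB2BGR),(400,400),interpolation=cv2.INTER_CUBIC)
cv2.imwrite('pics/c3.png',np.hstack([c(a,180,150),c(b,275,215)]))
E
```

```text
[0.4947499  0.19097855 0.08852244] [[-9.99666465e-01 -2.58250297e-02 -1.63026057e-04]
 [-2.58250011e-02  9.99666464e-01 -1.75571820e-04]
 [ 1.67505829e-04 -1.71303112e-04 -9.99999971e-01]] [ 0.46052844 -0.08409133 -1.11741265] [-0.04790882  0.00681964  0.03438382]
scene
251 [280.9 228. ] [0.4579 0.0084 0.0191] {np.float64(0.0881762334354453): array([0.5148, 0.0696]), 0.05: array([0.4844, 0.0355])}
13 [300.3 255. ] [0.5421 0.1699 0.0879] {np.float64(0.0881762334354453): array([0.5426, 0.1711]), 0.05: array([0.5138, 0.143 ])}
21 [298.5 266.9] [0.5437 0.169  0.0477] {np.float64(0.0881762334354453): array([0.5715, 0.1968]), 0.05: array([0.5445, 0.1701])}
16 [314.9 266.3] [0.5412 0.2173 0.0869] {np.float64(0.0881762334354453): array([0.5417, 0.2183]), 0.05: array([0.5129, 0.1929])}
25 [312.6 278. ] [0.5422 0.2159 0.0483] {np.float64(0.0881762334354453): array([0.5703, 0.2406]), 0.05: array([0.5432, 0.2166])}
54 [329.9 283.4] [0.5106 0.2392 0.0307] {np.float64(0.0881762334354453): array([0.5523, 0.2748]), 0.05: array([0.5241, 0.2527])}
top
11 [160. 144.] [0.6725 0.3297 0.0023] {np.float64(0.0881762334354453): array([0.6491, 0.3076]), 0.05: array([0.6587, 0.3175])}
10 [227.4 177.8] [0.5676 0.1311 0.0131] {np.float64(0.0881762334354453): array([0.557, 0.125]), 0.05: array([0.5636, 0.1289])}
20 [211.  183.5] [0.5414 0.1686 0.0885] {np.float64(0.0881762334354453): array([0.5414, 0.1688]), 0.05: array([0.5474, 0.1741])}
8 [228.1 228.9] [0.4229 0.1293 0.0139] {np.float64(0.0881762334354453): array([0.4193, 0.1217]), 0.05: array([0.4213, 0.1255])}
```

View pics/c3.png

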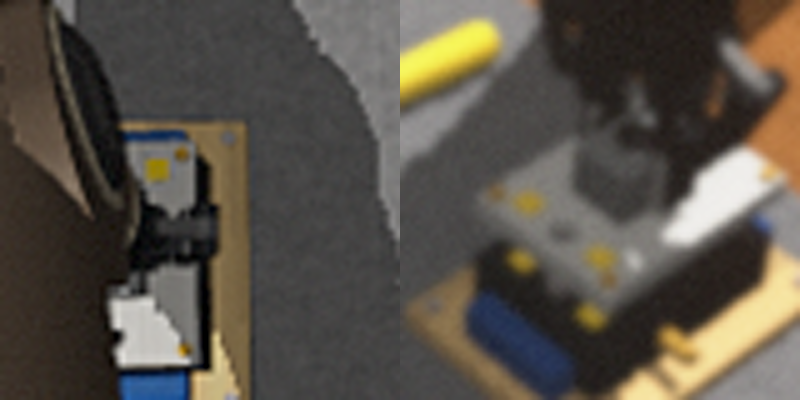

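Call:
carry_out(series="0.05 -0.17 0 0 0 0 255;0 0 0 0 0 0 255;0 0 0.5 0 0 0 255;0 0 0.4 0 0 0 255;0 0 0.2 0 0 0 255;0 0 0.2 0 0 0 255;0 0 0 0 0 0 255")

```text
time_s: 7.75
eef_pos: [0.494, 0.1894, 0.0749]
tool_rot: [[-1.0, -0.026, -0.001], [-0.026, 1.0, -0.0], [0.001, -0.0, -1.0]]
force: [0.0, 0.6, -2.6]
grip_width: 0.0331
finger_force: 60.3
```

Call:
carry_out(series="0 0 0.2 0 0 0 255;0 0 0.2 0 0 0 255;0 0 0.1 0 0 0 255;0 0 0 0 0 0 255")

```text
time_s: 8.15
eef_pos: [0.4943, 0.1895, 0.0705]
tool_rot: [[-1.0, -0.026, -0.0], [-0.026, 1.0, 0.0], [0.0, 0.0, -1.0]]
force: [-1.5, -0.4, 3.6]
grip_width: 0.033
finger_force: 60.8
```

Call:
carry_out(series="0 0 0.2 0 0 0 255;0 0 0.2 0 0 0 255;0 0 0.2 0 0 0 255;0 0 0.1 0 0 0 255;0 0 0 0 0 0 255")

```text
time_s: 8.65
eef_pos: [0.4944, 0.1895, 0.0635]
tool_rot: [[-1.0, -0.026, 0.0], [-0.026, 1.0, 0.0], [-0.0, 0.0, -1.0]]
force: [-2.1, -1.1, 7.8]
grip_width: 0.0336
finger_force: 61.2
```

Call:
carry_out(series="0 0 0.1 0 0 0 255;0 0 0.1 0 0 0 255;0 0 0 0 0 0 255;0 0 0 0 0 0 255")

```text
time_s: 9.05
eef_pos: [0.4943, 0.1895, 0.0627]
tool_rot: [[-1.0, -0.026, 0.0], [-0.026, 1.0, 0.001], [-0.0, 0.001, -1.0]]
force: [-6.8, -3.0, 19.7]
grip_width: 0.0332
finger_force: 63.2
```

```bash
python3 - <<'E'
from h import *
a=grab('top');b=grab('scene')
for n,f,roi in(('scene',b,(250,190,380,320)),('top',a,(140,130,270,260))):
    for m in marks(f,roi): print(n,*m)
o=r.get_obs();print(o['eef_pos'],o['force'],o['finger_force'],o['time_s'])
c=lambda f,x,y:cv2.resize(cv2.cvtColor(f['pixels'][y:y+80,x:x+80],cv2.COLOR_RGB2BGR),(400,400),interpolation=cv2.INTER_CUBIC)
cv2.imwrite('pics/c4.png',np.hstack([c(a,180,150),c(b,275,215)]))
E
```

```text
scene 251 [280.8 228. ] [0.4581 0.0082 0.0192] {np.float64(0.06170277290659058): array([0.4938, 0.0459]), 0.05: array([0.4845, 0.0354])}
scene 15 [299.3 262.7] [0.5415 0.1686 0.0606] {np.float64(0.06170277290659058): array([0.5421, 0.1694]), 0.05: array([0.5336, 0.1611])}
scene 14 [313.6 273.8] [0.5396 0.2154 0.0608] {np.float64(0.06170277290659058): array([0.5406, 0.2159]), 0.05: array([0.5321, 0.2084])}
scene 55 [329.9 283.5] [0.5109 0.239  0.0306] {np.float64(0.06170277290659058): array([0.533 , 0.2597]), 0.05: array([0.5243, 0.253 ])}
top 9 [160. 145.] [ 0.6686  0.3305 -0.0007] {np.float64(0.06170277290659058): array([0.6529, 0.3144]), 0.05: array([0.6559, 0.3174])}
top 9 [219.7 175.8] [0.577  0.1563 0.0161] {np.float64(0.06170277290659058): array([0.5671, 0.149 ]), 0.05: array([0.5692, 0.1504])}
top 21 [213. 185.] [0.5412 0.1669 0.0633] {np.float64(0.06170277290659058): array([0.5414, 0.167 ]), 0.05: array([0.5432, 0.1686])}
top 9 [222.1 214.4] [0.4646 0.1459 0.0217] {np.float64(0.06170277290659058): array([0.4601, 0.1411]), 0.05: array([0.4612, 0.1424])}
top 8 [228.5 214.9] [0.4641 0.1282 0.0145] {np.float64(0.06170277290659058): array([0.459 , 0.1237]), 0.05: array([0.46  , 0.1248])}
top 10 [228.  229.6] [0.4229 0.1292 0.0134] {np.float64(0.06170277290659058): array([0.4187, 0.1246]), 0.05: array([0.4193, 0.1258])}
[0.4943335  0.18950126 0.06270277] [-6.98512236 -1.73679765 20.037503  ] 63.202714920043945 9.15
```

View pics/c4.png

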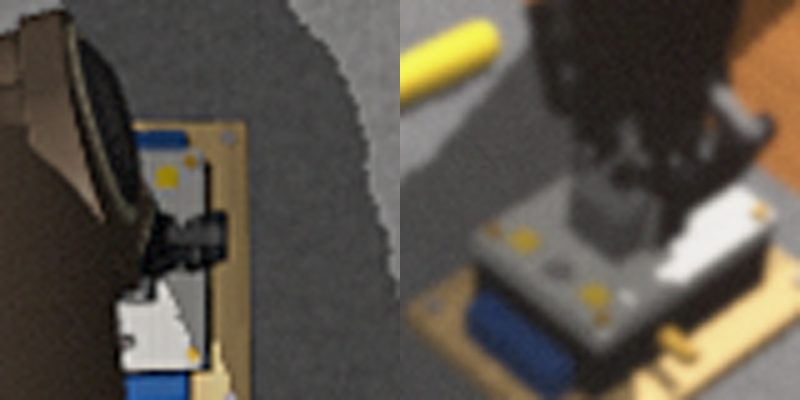

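The cover sits flush on the lower half: its marks are at crop px (525,240) and (597,296), directly over the lower half's own marks. The upward force on the tool is steady at 20 N, so I'll hand in.

```bash
python3 -c "
from station import r
print(r.hand_in())"
```

```text
the job is handed in; nothing more can be done
None
```

I fitted the cover the right way round on both dowels, pressed it flush and handed in with the arm still holding it shut at about 20 N; the verdict itself was not reported back.

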